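# Screw the lid onto the coffee grinder's hopper

## Robot

A 6-joint arm with a two-finger parallel gripper is mounted at the origin on a cart in front of the work surface, level with it; the furniture and walls round the work are solid. World frame = base frame: x ahead of the robot, y to its left, z up, the work surface at z = 0. Lengths are in m, angles in rad, forces in N, time in s.
With the tool pointing down it reaches from about 0.35 to 0.775 m from the base axis. Payload 7.3 kg.
Tool frame: the origin (TCP) lies at the very end of the fingers, on their centre line; the grasp point (between the pads) lies 19 mm behind it; z points along the fingers, y is the line along which they close (so a half turn about z gives the same grasp; the last joint's range is limited). The gripper opens to 92 mm and grips with 3 to 60 N. Pads are 19 mm wide; open, the fingers measure 130 mm over their backs; the gripper's body (75 mm by 190 mm) begins 47 mm behind the grasp point.
Start: joints at [1.05, 0.342, 1.524, -0, 1.275, -0.146], TCP at [0.192, 0.489, 0.202] pointing down, gripper open.
Joint ranges: [-2.53, 2.53], [-0.77, 2.02], [0.04, 2.7], [-1, 4.14], [0.28, 2.66], [-3.11, 3.11]. Speed limits (rad/s): [2.57, 2.57, 3.14, 3.14, 3.14, 3.14].

## Interface

Orientations are given as [roll, pitch, yaw] about the fixed x, y, z axes, in that order (R = Rz(yaw) Ry(pitch) Rx(roll)).
In Python, from cell import robot, read_camera, get_calibration gives the robot as it stands. The module is installed in compiled form; this text tells all that it offers.
- The arm moves only by the tool send_rows, never from a script. Its argument "plan" is a list of rows, each a list of 2 entries, a list of its own where there are three numbers: the shift along the tool's x, y, z as a fraction of full scale, then the turn, a rotation vector about the tool's x, y, z as a fraction of full scale. A call has exactly 10 rows; each row shifts and turns the commanded pose from where the row before left it, along the tool's axes as they then stand; what a row does not reach is not made up. Full scale, the value 1, is 0.025 m for a shift and 90 degrees for a turn. A row lasts 1/8 s, in which the tool goes at most 62.5 mm and 10.7 degrees, less where a joint would pass 70% of its speed; a pose out of reach is approached as far as the arm can. A call with a number of a shift or a turn outside -1 to 1 is refused whole. A call with a gripper value outside its range is refused whole. "gripper" is the opening, from -1 (shut) to 1 (fully open), so that 0 is half open, set as the call begins (left out, the last holds). The fingers move at their own pace and stop on an object; "force" is the grip in N (left out, the last holds). Time passes only in rows, so rows that do not move let the fingers close, or fill a call up. It gives the time, the measured TCP pose, the force, the opening and the grip force at its end, in the units of the state.
- robot.observe(): the state, without advancing time (a new reading comes with each control period).
- read_camera(name): name is "scene" or "top"; returns (picture, depth): 384x512x3 uint8, blue, green, red; 384x512 float32, m along the optical axis (not along the pixel's ray), 0 where there is no reading.
- get_calibration(name): a dict with "intrinsics" (3x3 intrinsics, pixels), "rvec" (rotation vector, rad) and "tvec" (3), from world to camera coordinates, as OpenCV has them. Camera axes: x right, y down, z forward; pixel columns grow to the right and rows downward; lengths in m; the calibration is good to about 2 mm. A picture is of the moment at which its call begins. get_calibration takes no time and is no camera call.
- robot.hand_in(): hands the job in; it is judged then, once.
The state is a dict: "time": time; "qpos": joint angles; "qvel": joint speeds; "joint_efforts": joint torques, N m; "tool_pos": TCP position; "tool_rot": TCP orientation; "contact_force": force on the tool from outside, world axes, zero at the start; "torque": the same for the moment, N m; "opening": finger opening in m; "grip_force": force on a finger pad.
Only numpy, scipy, OpenCV 4.12 (cv2) and the standard library are available. Lean on these libraries where they do the work, as an engineer would, in place of code of your own. Each camera call takes 0.05 s, during which the arm holds its last target. There are 200 camera calls.

## Task

Close the coffee grinder: take the grey winged lid from the worktop, set it level on the hopper's threaded neck, turn it backward (anticlockwise seen from above) until you feel the thread start drop in, then screw it forward (clockwise) until it is fully home, and let go. Be gentle - do not force the lid down or over-tighten it - and leave the cup, the tin and the jar alone.

Things in the scene. Friction and masses are not known exactly. Their poses are not given: they have to be found in the camera images.
- lid_center (a point): Middle of the loose lid, a grey round screw cap 65 mm across, 56 mm tall in all, about 150 g, standing open side down on the worktop. On its axis, 28 mm above its lower edge; z up. Inside the skirt (bore 58 mm) are three lugs, 4 mm high, 2 to 6 mm above the lower edge, 120 degrees apart, one under the +x end of the grip; their inner ends lie 24 mm from the axis.
- lid_grip (a point): Middle of the lid's winged grip, on the lid's axis, 41 mm above its lower edge: an upright bar 50 mm long (along the lid's x), 14 mm thick (along its y), standing 30 mm above the lid's flat top, which is 15 mm below this point.
- lid: The same lid; origin at the centre of its lower edge, z up, x along the bar of the grip.
- grinder_mouth (a point): Centre of the rim of the grinder's upright steel screw neck, 155 mm above the worktop, z up; fixed. The neck is 44 mm across, 54 mm over its three short right-hand threads, 120 degrees apart, whose flat tops lie 5 mm below the rim. Where the thread starts lie round the neck differs every time and is not given. A sprung rubber seal stands out 5 mm above the rim.
- lid_resting (a point): Where lid_center is while the lugs rest on the flat thread tops (21 mm above grinder_mouth; 4 mm higher if they stand on the thread stops). From there clockwise runs into a solid stop and jams. Anticlockwise, by at most about 85 degrees (100 from the stops), the lugs drop off the thread starts by the lid's own weight. Nothing holds the lid up or turns it but what grips it.
- lid_dropped (a point): Where lid_center is after the drop, the lugs between the threads and the lid lying on the seal (10.7 mm above grinder_mouth). The lugs have about 16 degrees of play there; further anticlockwise is a solid stop. From here about 65 to 98 degrees clockwise bring it home: loose at first, then the threads draw the lid down 2.3 mm against the seal, which pushes up with up to 8 N.
- lid_home (a point): Where lid_center is when the lid is fully home, 8.4 mm above grinder_mouth. The last 18 degrees of thread are level, then comes a solid stop. Friction keeps the lid there when let go.
- grinder: The coffee grinder: a pale metal block 116 mm square and 94 mm high with a black hopper cone and the steel neck on top, fixed to the worktop. Origin: centre of its underside; the round dial on its front faces its -x; the neck's axis is its z.
- cup_center (a point): Small blue espresso cup, 60 mm across, 52 mm tall, a bystander. Point half-way up.
- tin_center (a point): Round food tin, 58 mm across, 72 mm tall, a bystander. Point half-way up.
- jar_center (a point): Glass sugar jar with a lid, 62 mm across, 77 mm tall, a bystander. Point half-way up.

How it is judged:
On the way, in this order (a step that is already met when the one before it is completed fails the run):
1. the lid is lifted and brought over the neck (horizontal distance between lid_center and grinder_mouth below 0.02 m and z of lid_center in the frame of grinder_mouth above 0.017 m), for 0.1 s.
2. the lid has dropped into the thread (horizontal distance between lid_center and grinder_mouth below 0.005 m and z of lid_center in the frame of grinder_mouth below 0.0135 m), for 0.1 s.
At the end, for the whole second after the job is handed in: The lid is screwed home on the neck: lid_center at most 9.5 mm above the rim point and within 4 mm of its axis, level to 0.06 rad, at rest and released (z of lid_center in the frame of grinder_mouth below 0.0095 m and horizontal distance between lid_center and grinder_mouth below 0.004 m and angle between lid's own z axis and vertical below 0.06 rad and linear speed of lid below 0.01 m/s); the robot touches nothing.
It fails at once if the lid is forced: it presses on the grinder with more than 40 N (contact force between lid and grinder above 40 N).
It fails at once if the cup, tin or jar is moved more than 15 mm (distance of any of cup_center, tin_center, jar_center from where it was at the start of the episode above 0.015 m).
It also fails if it takes over 72 s, if anything falls off the work surface, if the arm or the gripper's body presses on something with over 40 N, if the wrist force passes 120 N, or if a joint passes its speed limit or range.

## Working session

There is one attempt and no reset: what is moved stays moved. The work goes in short steps, Python scripts to look and compute and a tool call to move; the robot and the scene stay as the last step left them, time stands still between calls to the robot, and variables do not carry over. Pictures are saved under pics/ and viewed, at most 10 in all, crops included, and the job is handed in when it is done.

Besides the shell and the picture viewer there is one more tool, called as name([rows], argument=value, ...), one row to a line, values as JSON. send_rows: Moves the arm, as the interface text tells. Shift numbers are shares of 0.025 m and turn numbers shares of 90 degrees, none past 1 either way. Its arguments: {"type":"object","properties":{"plan":{"type":"array"},"gripper":{"type":"number"},"force":{"type":"number"}},"required":["plan"]}

```bash
mkdir -p pics
cat > h.py <<'E'
import numpy as np, cv2
from cell import robot, read_camera, get_calibration
def cal(n):
    c=get_calibration(n); R=cv2.Rodrigues(np.array(c["rvec"],float))[0]; return np.array(c["intrinsics"]),R,np.array(c["tvec"],float).ravel()
def cloud(n,depth):
    K,R,t=cal(n); v,u=np.mgrid[0:384,0:512]
    p=np.stack([(u-K[0,2])/K[0,0]*depth,(v-K[1,2])/K[1,1]*depth,depth],-1)
    return (p-t)@R
def ray(n,u,v,z):
    K,R,t=cal(n); d=R.T@np.linalg.solve(K,[u,v,1.]); o=-R.T@t
    return o+d*(z-o[2])/d[2]
E
python3 - <<'E'
from h import *
s=robot.observe(); print(s)
ims=[]
for n in("scene","top"):
    im,d=read_camera(n); np.savez(f"{n}0.npz",im=im,d=d); cv2.imwrite(f"pics/{n}0.png",im)
    K,R,t=cal(n); print(n,K[0,0],-R.T@t)
E
```

```text
{'time': 0.0, 'qpos': array([ 1.04998115e+00,  3.42714549e-01,  1.52501957e+00, -4.14776788e-05,
        1.27538272e+00, -1.45971095e-01]), 'qvel': array([-3.10902615e-05,  1.00126140e-03, -8.62960159e-05,  2.28712491e-03,
        6.18845931e-04,  9.75550532e-05]), 'joint_efforts': array([-2.07384505e-04, -4.31255150e+01, -2.44218081e+01,  7.17270887e-02,
        5.61798178e-02, -1.41523115e-04]), 'tool_pos': array([0.19197214, 0.48816689, 0.20144834]), 'tool_rot': array([-3.14007891e+00, -1.82457115e-04,  2.76676054e+00]), 'contact_force': array([-0.39514018,  0.08996119, -0.0283063 ]), 'torque': array([ 0.02493727, -0.03336558, -0.01100955]), 'grip_force': 0.0, 'opening': 0.09178485299034655}
scene 377.98996224274794 [ 0.01732671 -0.39890723  0.73388118]
top 389.14045958764797 [ 0.37267293 -0.02470918  0.99550859]
```

View pics/scene0.png

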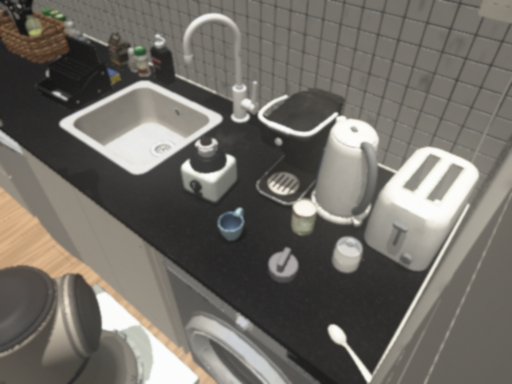

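View pics/top0.png

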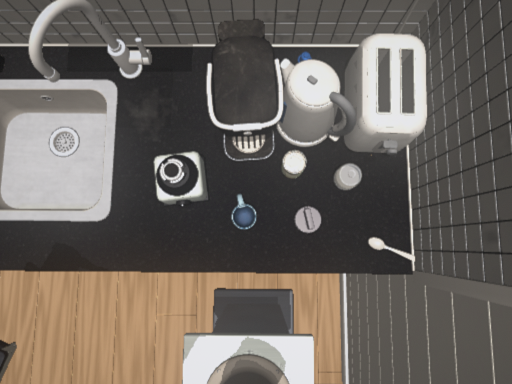

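The scene view shows the lid at (284,266), the grinder neck at (207,148) and the cup at (231,225). The top view has the lid at (308,219) with its bar roughly vertical in the image and leaning a little, the neck near (175,168), the cup at (244,215), the tin at (293,163) and the jar at (347,176).

Run:
```python
from h import *
boxes={"scene":dict(lid=(265,300,240,285),neck=(190,225,132,170)),"top":dict(lid=(290,326,202,238),neck=(152,200,150,200))}
def circ(P,n): 
    A=np.c_[2*P[:,:2],np.ones(len(P))]; x=np.linalg.lstsq(A,(P[:,:2]**2).sum(1),rcond=None)[0]; return x[:2],np.sqrt(x[2]+x[0]**2+x[1]**2)
tiles=[]
for n in("scene","top"):
    z=np.load(n+"0.npz"); im,d=z["im"],z["d"]; C=cloud(n,d)
    for k,(a,b,c,e) in boxes[n].items():
        P=C[c:e,a:b].reshape(-1,3); ok=d[c:e,a:b].ravel()>0; P=P[ok]
        print(n,k,"z hist",[(round(x,3),int(y)) for y,x in zip(*np.histogram(P[:,2],np.arange(-.01,.2,.01))) if y])
        bands=((.012,.03,'top'),(.035,.065,'bar')) if k=="lid" else ((.086,.1,'block'),(.14,.153,'neck'),(.153,.17,'rim'))
        for lo,hi,l in bands:
            Q=P[(P[:,2]>lo)&(P[:,2]<hi)]
            if len(Q)<5: continue
            m,sz,ang=cv2.minAreaRect((Q[:,:2]*1000).astype(np.float32))
            w,V=np.linalg.eigh(np.cov(Q[:,:2].T)); 
            print("  ",l,len(Q),"mean",Q.mean(0).round(4),"med z",np.median(Q[:,2]).round(4),"rect",np.round(m,1),np.round(sz,1),round(ang,1),"PCAyaw",np.degrees(np.arctan2(V[1,1],V[0,1])).round(1))
        t=cv2.resize(im[c:e,a:b],(390,290),interpolation=cv2.INTER_CUBIC); tiles.append(t)
for a,b in((0,2),(1,3)):pass
cv2.imwrite("pics/c.png",np.vstack([np.hstack(tiles[:2]),np.hstack(tiles[2:])]))
```

```text
scene lid z hist [(np.float64(-0.01), 241), (np.float64(0.0), 630), (np.float64(0.01), 64), (np.float64(0.02), 432), (np.float64(0.03), 34), (np.float64(0.04), 30), (np.float64(0.05), 138)]
   top 484 mean [ 0.4269 -0.1528  0.0249] med z 0.026 rect [ 433.1 -147.9] [64.7 62.6] 35.7 PCAyaw 107.6
   bar 187 mean [ 0.4293 -0.1506  0.0518] med z 0.0551 rect [ 433.5 -148.3] [51.6 14.5] 13.8 PCAyaw -168.6
scene neck z hist [(np.float64(-0.01), 95), (np.float64(0.0), 294), (np.float64(0.09), 35), (np.float64(0.1), 172), (np.float64(0.11), 171), (np.float64(0.12), 224), (np.float64(0.13), 50), (np.float64(0.14), 62), (np.float64(0.15), 136), (np.float64(0.16), 69)]
   block 35 mean [0.5083 0.1509 0.0956] med z 0.0965 rect [506.8 157.6] [38.5 98.5] 18.5 PCAyaw 124.5
   neck 107 mean [0.5232 0.1555 0.1486] med z 0.1498 rect [528.6 162.3] [48.1 53.1] 47.2 PCAyaw 145.3
   rim 160 mean [0.5282 0.1627 0.1581] med z 0.1594 rect [527.2 165.8] [43.7 44.9] 3.0 PCAyaw 135.6
top lid z hist [(np.float64(-0.01), 264), (np.float64(0.0), 479), (np.float64(0.01), 9), (np.float64(0.02), 385), (np.float64(0.03)
[... 277 characters left out ...]
PCAyaw -167.2
top neck z hist [(np.float64(-0.01), 149), (np.float64(0.0), 220), (np.float64(0.04), 3), (np.float64(0.05), 3), (np.float64(0.06), 9), (np.float64(0.07), 14), (np.float64(0.08), 188), (np.float64(0.09), 482), (np.float64(0.1), 336), (np.float64(0.11), 228), (np.float64(0.12), 311), (np.float64(0.13), 6), (np.float64(0.14), 69), (np.float64(0.15), 263), (np.float64(0.16), 114)]
   block 607 mean [0.5272 0.1629 0.0924] med z 0.0922 rect [531.3 166.9] [108.3 107.8] 7.8 PCAyaw 150.7
   neck 151 mean [0.5293 0.165  0.1498] med z 0.1501 rect [531.  166.9] [51.  53.5] 42.0 PCAyaw 161.3
   rim 295 mean [0.531  0.1665 0.1585] med z 0.1594 rect [530.5 170.3] [46.1 46.3] 73.3 PCAyaw 88.2
```

View pics/c.png

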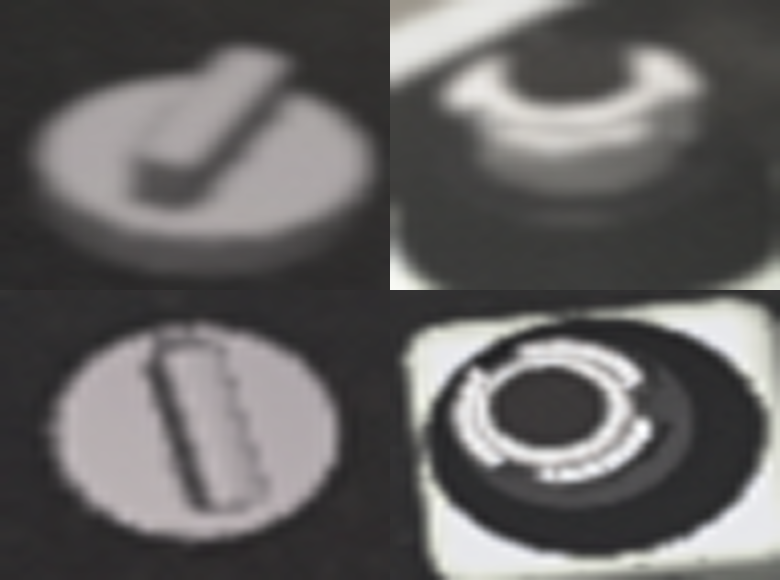

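The crops show the lid bar at about 13° yaw. The neck's three thread tops have gaps near 41°, -79° and 161° in world yaw. Next I refine the neck centre from both views and work out the first rows.

```bash
cat > plan.py <<'E'
from h import *
from scipy.spatial.transform import Rotation as Ro
def plan(wps,p=None,yaw=None):
    """wps: (pos, yaw_deg, rows); prints rounded rows from the measured (or given) level pose"""
    s=robot.observe(); p=np.array(s["tool_pos"] if p is None else p); yaw=np.degrees(s["tool_rot"][2]) if yaw is None else yaw
    for q,y,n in wps:
        for i in range(n):
            dp=(np.array(q)-p)/(n-i); dy=(y-yaw)/(n-i)
            a=np.radians(yaw); X=np.array([np.cos(a),np.sin(a),0]); Y=np.array([np.sin(a),-np.cos(a),0])
            sh=np.round([dp@X/.025,dp@Y/.025,-dp[2]/.025],2); t=round(-dy/90,3)
            p=p+.025*(sh[0]*X+sh[1]*Y-[0,0,sh[2]]); yaw-=t*90
            print([sh.tolist(),[0,0,t]],end=",\n" if i==n-1 else ",")
    print("end",p.round(4),round(yaw,2))
E
python3 - <<'E'
from plan import *
obs={}
for n,c0 in(("top",(173,169)),("scene",(207,148))):
    z=np.load(n+"0.npz"); g=cv2.cvtColor(z["im"],cv2.COLOR_BGR2GRAY); g=cv2.resize(g,None,fx=4,fy=4,interpolation=cv2.INTER_CUBIC)
    m=(g<130).astype(np.uint8); nl,lab,st,ce=cv2.connectedComponentsWithStats(m)
    x0,y0=[4*v for v in c0]
    for k in range(1,nl):
        cx,cy=ce[k]
        if abs(cx-x0)<60 and abs(cy-y0)<60 and st[k,4]>300: print(n,(ce[k]/4).round(1),(st[k]/4).round(1))
    C=cloud(n,z["d"]); x,y=c0
    P=C[y-25:y+25,x-25:x+25].reshape(-1,3); uv=np.mgrid[y-25:y+25,x-25:x+25].reshape(2,-1).T[:,::-1]
    k=(P[:,2]>.153)&(P[:,2]<.17); h=cv2.convexHull(uv[k].astype(np.float32)); e=cv2.fitEllipse(h); print(n,"rim hull ellipse",e, ray(n,*e[0],.1595))
plan([([.40,.20,.20],90,14),([.434,-.1475,.10],13.3,16)])
E
```

```text
top [171.4 170.2] [164.2 163.2  14.5  14.  638. ]
top rim hull ellipse ((171.82943725585938, 171.28250122070312), (21.006572723388672, 22.74325942993164), 122.18244171142578) [0.52916545 0.16578784 0.1595    ]
scene rim hull ellipse ((206.21665954589844, 142.3931427001953), (12.109590530395508, 18.435016632080078), 80.60763549804688) [0.52679645 0.16068806 0.1595    ]
[[-0.85, -0.55, 0.0], [0, 0, np.float64(0.054)]],[[-0.9, -0.47, 0.0], [0, 0, np.float64(0.054)]],[[-0.94, -0.4, 0.01], [0, 0, np.float64(0.054)]],[[-0.96, -0.32, 0.0], [0, 0, np.float64(0.054)]],[[-0.99, -0.23, 0.01], [0, 0, np.float64(0.055)]],[[-1.0, -0.15, 0.0], [0, 0, np.float64(0.054)]],[[-1.01, -0.06, 0.01], [0, 0, np.float64(0.055)]],[[-1.02, 0.03, 0.0], [0, 0, np.float64(0.054)]],[[-1.01, 0.11, 0.01], [0, 0, np.float64(0.055)]],[[-1.0, 0.2, 0.0], [0, 0, np.float64(0.054)]],[[-0.97, 0.28, 0.01], [0, 0, np.float64(0.055)]],[[-0.95, 0.37, 0.0], [0, 0, np.float64(0.054)]],[[-0.91, 0.45, 0.01], [0, 0, np.float64(0.055)]],[[-0.87, 0.52, 0.0], [0, 0, np.float64(0.054)]],
[[-0.87, 0.08, 0.25], [0, 0, np.float64(0.053)]],[[-0.86, 0.16, 0.25], [0, 0, np.float64(0.053)]],[[-0.84, 0.23, 0.25], [0, 0, np.float64(0.053)]],[[-0.82, 0.3, 0.25], [0, 0, np.float64(0.053)]],[[-0.79, 0.36, 0.25], [0, 0, np.float64(0.053)]],[[-0.76, 0.43, 0.25], [0, 0, np.float64(0.053)]],[[-0.72, 0.49, 0.25], [0, 0, np.float64(0.053)]],[[-0.68, 0.55, 0.25], [0, 0, np.float64(0.054)]],[[-0.63, 0.6, 0.25], [0, 0, np.float64(0.053)]],[[-0.58, 0.66, 0.25], [0, 0, np.float64(0.054)]],[[-0.52, 0.7, 0.25], [0, 0, np.float64(0.053)]],[[-0.46, 0.74, 0.25], [0, 0, np.float64(0.054)]],[[-0.4, 0.78, 0.25], [0, 0, np.float64(0.053)]],[[-0.33, 0.81, 0.25], [0, 0, np.float64(0.054)]],[[-0.26, 0.83, 0.25], [0, 0, np.float64(0.053)]],[[-0.19, 0.86, 0.25], [0, 0, np.float64(0.054)]],
end [ 0.434  -0.1476  0.1   ] 13.26
```

send_rows([
  [[-0.85, -0.55, 0], [0, 0, 0.054]],
  [[-0.9, -0.47, 0], [0, 0, 0.054]],
  [[-0.94, -0.4, 0], [0, 0, 0.054]],
  [[-0.96, -0.32, 0], [0, 0, 0.054]],
  [[-0.99, -0.23, 0], [0, 0, 0.054]],
  [[-1, -0.15, 0], [0, 0, 0.054]],
  [[-1, -0.06, 0], [0, 0, 0.054]],
  [[-1, 0.03, 0], [0, 0, 0.054]],
  [[-1, 0.11, 0], [0, 0, 0.054]],
  [[-1, 0.2, 0], [0, 0, 0.054]],
], gripper=0.1, force=15)

```text
time: 1.35
tool_pos: [0.3406, 0.2829, 0.2019]
tool_rot: [-3.141, 0.0, 1.916]
contact_force: [0.8, -0.2, -0.2]
opening: 0.0505
grip_force: 0.0
```

send_rows([
  [[-0.97, 0.28, 0], [0, 0, 0.055]],
  [[-0.95, 0.37, 0], [0, 0, 0.054]],
  [[-0.91, 0.45, 0], [0, 0, 0.055]],
  [[-0.87, 0.52, 0], [0, 0, 0.054]],
  [[-0.87, 0.08, 0.25], [0, 0, 0.053]],
  [[-0.86, 0.16, 0.25], [0, 0, 0.053]],
  [[-0.84, 0.23, 0.25], [0, 0, 0.053]],
  [[-0.82, 0.3, 0.25], [0, 0, 0.053]],
  [[-0.79, 0.36, 0.25], [0, 0, 0.053]],
  [[-0.76, 0.43, 0.25], [0, 0, 0.053]],
])

```text
time: 2.6
tool_pos: [0.4136, 0.0709, 0.1642]
tool_rot: [-3.141, 0.0, 1.074]
contact_force: [-0.1, -0.7, 0.6]
opening: 0.0504
grip_force: 0.0
```

send_rows([
  [[-0.72, 0.49, 0.25], [0, 0, 0.053]],
  [[-0.68, 0.55, 0.25], [0, 0, 0.054]],
  [[-0.63, 0.6, 0.25], [0, 0, 0.053]],
  [[-0.58, 0.66, 0.25], [0, 0, 0.054]],
  [[-0.52, 0.7, 0.25], [0, 0, 0.053]],
  [[-0.46, 0.74, 0.25], [0, 0, 0.054]],
  [[-0.4, 0.78, 0.25], [0, 0, 0.053]],
  [[-0.33, 0.81, 0.25], [0, 0, 0.054]],
  [[-0.26, 0.83, 0.25], [0, 0, 0.053]],
  [[-0.19, 0.86, 0.25], [0, 0, 0.054]],
])

```text
time: 3.85
tool_pos: [0.4358, -0.1463, 0.1016]
tool_rot: [-3.141, 0.0, 0.233]
contact_force: [0.8, 0.3, 0.6]
opening: 0.0508
grip_force: 0.0
```

Run:
```python
from plan import *
s=robot.observe(); print(s["time"],s["tool_pos"],np.degrees(s["tool_rot"]),s["opening"],s["contact_force"])
for n,u,v in(("top",171.4,170.2),):
  for z in(.155,.16): print(ray(n,u,v,z))
plan([([.434,-.1475,.030],13.3,6)])
```

```text
3.85 [ 0.43580794 -0.14627705  0.10164655] [-1.79969364e+02  2.37164768e-02  1.33761319e+01] 0.050819956396019265 [0.77602571 0.34486805 0.56013108]
[0.53242485 0.16785058 0.155     ]
[0.53147452 0.16670508 0.16      ]
[[-0.01, 0.01, 0.48], [0, 0, np.float64(0.0)]],[[-0.01, 0.0, 0.48], [0, 0, np.float64(0.0)]],[[-0.02, 0.01, 0.48], [0, 0, np.float64(0.0)]],[[-0.01, 0.0, 0.48], [0, 0, np.float64(0.0)]],[[-0.02, 0.01, 0.47], [0, 0, np.float64(0.0)]],[[-0.01, 0.0, 0.48], [0, 0, np.float64(0.001)]],
end [ 0.434  -0.1475  0.0299] 13.29
```

send_rows([
  [[-0.02, 0, 0.48], [0, 0, 0]],
  [[-0.01, 0.01, 0.48], [0, 0, 0]],
  [[-0.02, 0, 0.48], [0, 0, 0]],
  [[-0.01, 0.01, 0.48], [0, 0, 0]],
  [[-0.02, 0, 0.46], [0, 0, 0]],
  [[0, 0, 0.42], [0, 0, 0]],
  [[0, 0, 0], [0, 0, 0]],
  [[0, 0, 0], [0, 0, 0]],
  [[0, 0, 0], [0, 0, 0]],
  [[0, 0, 0], [0, 0, 0]],
])

```text
time: 5.1
tool_pos: [0.4344, -0.1468, 0.0324]
tool_rot: [3.141, -0.001, 0.236]
contact_force: [-0.3, 0.7, 0.6]
opening: 0.0505
grip_force: 0.0
```

send_rows([
  [[0, 0, 0], [0, 0, 0]],
  [[0, 0, 0], [0, 0, 0]],
  [[0, 0, 0], [0, 0, 0]],
  [[0, 0, 0], [0, 0, 0]],
  [[0, 0, 0], [0, 0, 0]],
  [[0, 0, 0], [0, 0, 0]],
  [[0, 0, 0], [0, 0, 0]],
  [[0, 0, 0], [0, 0, 0]],
  [[0, 0, 0], [0, 0, 0]],
  [[0, 0, 0], [0, 0, 0]],
], gripper=-0.9, force=15)

```text
time: 6.35
tool_pos: [0.4342, -0.1466, 0.0321]
tool_rot: [-3.141, -0.0, 0.236]
contact_force: [0.4, 0.2, -0.2]
opening: 0.0046
grip_force: 0.0
```

Run:
```python
from plan import *
s=robot.observe(); print(s["time"],s["tool_pos"],np.degrees(s["tool_rot"]),s["opening"],s["contact_force"])
im,d=read_camera("scene"); im2,d2=read_camera("top")
cv2.imwrite("pics/g.png",np.hstack([cv2.resize(im[180:330,200:400],(400,300),interpolation=2),cv2.resize(im2[140:260,220:380],(400,300),interpolation=2)]))
p=s["tool_pos"]
plan([(p+[0,0,.19],13.3,8)])
plan([([.48,0.02,.22],16,8),([.531,.167,.22],20,8)],p=p+[0,0,.19],yaw=13.3)
```

```text
6.35 [ 0.43416286 -0.14663973  0.03208898] [-1.79994531e+02 -2.61845286e-03  1.35361240e+01] 0.004646428321760762 [ 0.39037357  0.15933044 -0.18480379]
[[-0.0, 0.0, -0.95], [0, 0, np.float64(0.0)]],[[-0.0, 0.0, -0.95], [0, 0, np.float64(0.0)]],[[-0.0, 0.0, -0.95], [0, 0, np.float64(0.0)]],[[-0.0, 0.0, -0.95], [0, 0, np.float64(0.001)]],[[-0.0, 0.0, -0.95], [0, 0, np.float64(0.0)]],[[-0.0, 0.0, -0.95], [0, 0, np.float64(0.001)]],[[-0.0, 0.0, -0.95], [0, 0, np.float64(0.0)]],[[-0.0, 0.0, -0.95], [0, 0, np.float64(0.001)]],
end [ 0.4342 -0.1466  0.2221] 13.27
[[0.41, -0.76, 0.01], [0, 0, -0.004]],[[0.42, -0.76, 0.01], [0, 0, -0.004]],[[0.42, -0.75, 0.01], [0, 0, -0.004]],[[0.43, -0.75, 0.01], [0, 0, -0.004]],[[0.44, -0.75, 0.01], [0, 0, -0.004]],[[0.44, -0.74, 0.01], [0, 0, -0.003]],[[0.44, -0.74, 0.01], [0, 0, -0.004]],[[0.45, -0.74, 0.01], [0, 0, -0.003]],
[[0.45, -0.64, 0.0], [0, 0, -0.006]],[[0.45, -0.63, 0.0], [0, 0, -0.005]],[[0.46, -0.63, 0.0], [0, 0, -0.006]],[[0.46, -0.62, 0.0], [0, 0, -0.005]],[[0.47, -0.62, 0.0], [0, 0, -0.006]],[[0.48, -0.62, 0.0], [0, 0, -0.005]],[[0.48, -0.61, 0.0], [0, 0, -0.006]],[[0.48, -0.61, 0.0], [0, 0, -0.005]],
end [0.5309 0.167  0.2201] 19.96
```

View pics/g.png

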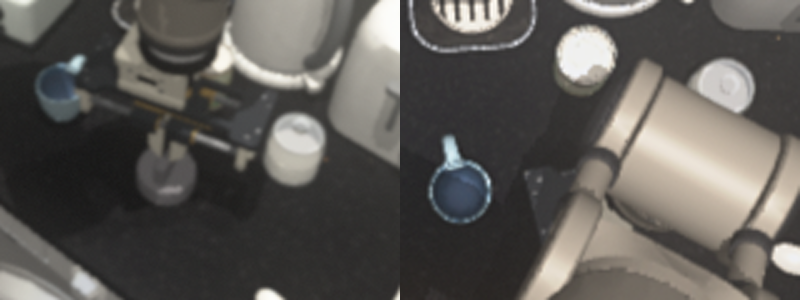

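The picture shows the fingers shut (4.6 mm) with the lid at about (166,175) in the left half, so the bar isn't held. I'll look closer, with depth.

Run:
```python
from h import *
im,d=read_camera("scene"); C=cloud("scene",d)
K,R,t=cal("scene"); s=robot.observe(); 
pr=lambda P:(lambda c:(K@c/c[2])[:2].round(1))(R@np.array(P)+t)
print("TCP px",pr(s["tool_pos"]),"bar ctr px",pr([.434,-.147,.041]))
for r in range(236,286,3): print(r,[f"{1000*C[r,c,0]:.0f},{1000*C[r,c,1]:.0f},{1000*C[r,c,2]:.0f}" for c in range(272,300,5)])
cv2.imwrite("pics/g2.png",cv2.resize(im[215:295,240:340],(800,600),interpolation=cv2.INTER_CUBIC))
```

```text
TCP px [283.  261.5] bar ctr px [283.3 259.3]
236 ['401,-136,147', '407,-144,147', '422,-147,135', '413,-163,157', '416,-173,162', '419,-182,165']
239 ['396,-140,146', '401,-149,148', '423,-147,124', '414,-163,146', '418,-172,150', '417,-184,160']
242 ['396,-141,137', '399,-150,142', '406,-157,140', '408,-168,147', '414,-175,147', '420,-183,146']
245 ['475,-87,1', '398,-151,133', '400,-162,140', '403,-171,146', '408,-179,147', '415,-186,145']
248 ['469,-92,-1', '421,-137,88', '401,-161,129', '403,-172,135', '404,-182,143', '410,-190,143']
251 ['461,-98,1', '420,-138,79', '425,-147,82', '426,-159,91', '406,-182,132', '497,-144,2']
254 ['453,-103,2', '420,-139,69', '425,-148,71', '426,-160,80', '429,-170,86', '491,-149,1']
257 ['432,-118,27', '440,-127,26', '426,-148,59', '426,-160,70', '461,-153,26', '484,-154,1']
260 ['426,-123,26', '432,-132,27', '421,-152,57', '438,-154,40', '454,-158,25', '476,-159,2']
263 ['419,-128,26', '410,-147,54', '416,-156,55', '439,-154,27', '445,-164,30', '454,-171,27']
266 ['412,-133,27', '410,-147,43', '412,-159,52', '432,-159,28', '440,-167,26', '446,-176,28']
269 ['406,-137,27', '411,-148,31', '412,-159,41', '427,-163,27', '433,-172,28', '443,-179,22']
272 ['403,-140,21', '408,-150,26', '412,-160,29', '420,-168,28', '427,-176,27', '451,-176,-1']
275 ['402,-141,11', '403,-154,24', '408,-163,27', '414,-172,27', '424,-179,22', '443,-181,1']
278 ['402,-141,-1', '401,-155,15', '407,-164,16', '414,-173,16', '426,-179,8', '436,-186,1']
281 ['396,-146,-1', '403,-155,0', '406,-166,7', '415,-173,3', '424,-181,-0', '431,-189,-0']
284 ['390,-151,0', '397,-159,-1', '404,-168,0', '409,-178,3', '417,-185,0', '424,-194,1']
```

View pics/g2.png

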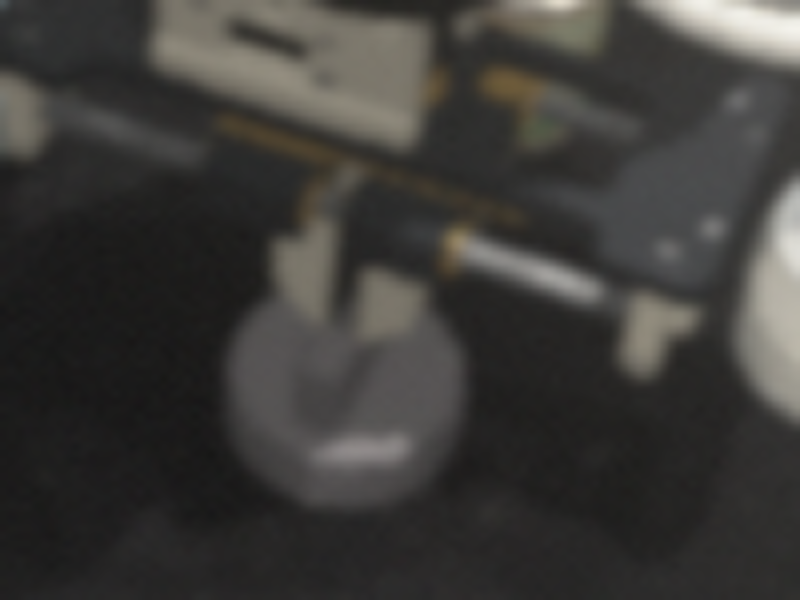

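The depth shows the fingers closed above the bar. The fingertips sit near z≈0.06 and the body's underside near 0.13, so the reported tool z reads about 30 mm low. x and y agree. I'll open, go down 25 mm and measure the tips.

send_rows([
  [[0, 0, 0], [0, 0, 0]],
  [[0, 0, 0], [0, 0, 0]],
  [[0, 0, 0], [0, 0, 0]],
  [[0, 0, 0], [0, 0, 0]],
  [[0, 0, 0.2], [0, 0, 0]],
  [[0, 0, 0.2], [0, 0, 0]],
  [[0, 0, 0.2], [0, 0, 0]],
  [[0, 0, 0.2], [0, 0, 0]],
  [[0, 0, 0.2], [0, 0, 0]],
  [[0, 0, 0], [0, 0, 0]],
], gripper=0.1)

```text
time: 7.75
tool_pos: [0.4339, -0.1465, 0.0067]
tool_rot: [-3.141, 0.001, 0.236]
contact_force: [-0.2, -0.0, -0.7]
opening: 0.0503
grip_force: 0.0
```

Run:
```python
from h import *
s=robot.observe(); print(s["time"],s["tool_pos"],s["opening"],s["contact_force"])
im,d=read_camera("scene"); C=cloud("scene",d)
a=np.radians(13.4); X=np.array([np.cos(a),np.sin(a)]); Y=np.array([np.sin(a),-np.cos(a)])
q=(C[...,:2]-s["tool_pos"][:2]); lx=q@X*1000; ly=q@Y*1000; z=C[...,2]*1000
m=(abs(lx+9.5)<4)&(abs(ly)>22)&(abs(ly)<50)&(z>5)&(z<130)
for sgn in(-1,1):
    k=m&(ly*sgn>0); zz=np.sort(z[k]); print(sgn,k.sum(),"lowest",zz[:8].round(1), "ly range",ly[k].min().round(1),ly[k].max().round(1))
cv2.imwrite("pics/g3.png",cv2.resize(im[215:295,240:340],(800,600),interpolation=cv2.INTER_CUBIC))
```

```text
7.75 [ 0.43390281 -0.14649839  0.00666598] 0.05025185160064632 [-0.16279024 -0.01604927 -0.68853773]
-1 101 lowest [22.9 24.  25.2 25.3 26.  26.7 27.2 27.3] ly range -39.2 -22.6
1 83 lowest [ 9.   9.2  9.3 10.3 14.7 14.7 20.  20.6] ly range 22.5 44.7
```

View pics/g3.png

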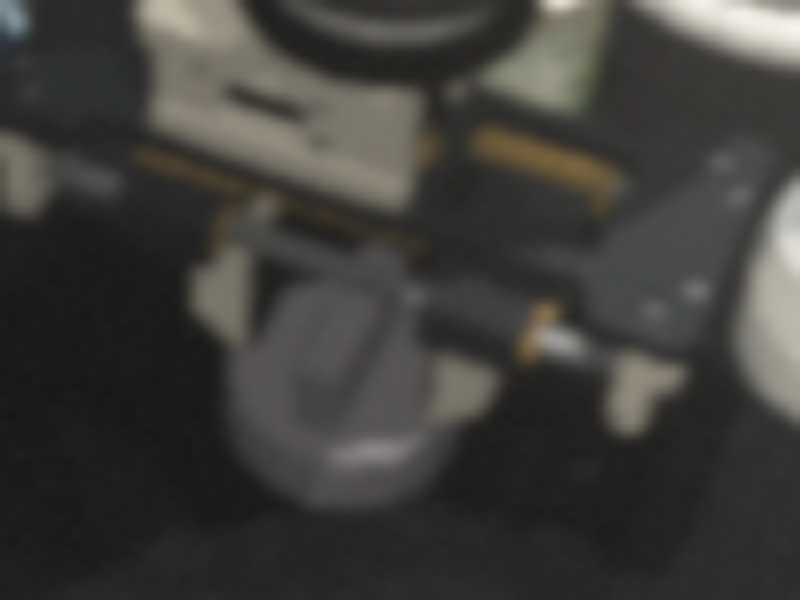

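Run:
```python
from h import *
s=robot.observe(); p=s["tool_pos"]; K,R,t=cal("scene"); a=np.radians(13.4); X=np.array([np.cos(a),np.sin(a),0]); Y=np.array([np.sin(a),-np.cos(a),0])
o=-R.T@t
for u,v in((245,345),(225,335),(440,420),(470,420),(490,395)):
    dr=R.T@np.linalg.solve(K,[240+u/8,215+v/7.5,1]); 
    w=o+dr*(((p-9.5e-3*X)-o)@X)/(dr@X); print((w*1000).round(1),"ly",round(1000*(w-p)@Y,1))
im,d=read_camera("scene"); C=cloud("scene",d); q=C-p; lx=q@X*1000; ly=q@Y*1000
for c in(268,270,296,298,300):
    print(c,[(r,int(lx[r,c]),int(ly[r,c]),int(C[r,c,2]*1000)) for r in range(252,274,2)])
```

```text
[ 418.9 -124.    30.9] ly -25.5
[ 417.5 -118.    32.2] ly -31.6
[ 432.4 -180.3   28.9] ly 32.4
[ 434.3 -188.3   34.3] ly 40.6
[ 435.3 -192.5   49.8] ly 44.9
268 [(252, -10, -32, 61), (254, -8, -32, 52), (256, -8, -32, 44), (258, -9, -32, 38), (260, 9, -39, 0), (262, 3, -37, 2), (264, 0, -35, 0), (266, -5, -32, 1), (268, -9, -31, 0), (270, -13, -29, -2), (272, -20, -26, 2)]
270 [(252, -9, -28, 63), (254, -10, -27, 57), (256, -10, -27, 49), (258, -11, -26, 44), (260, -10, -26, 35), (262, -9, -26, 26), (264, -14, -24, 26), (266, -18, -22, 25), (268, -23, -20, 25), (270, -24, -19, 20), (272, -23, -20, 10)]
296 [(252, -26, 33, 121), (254, -31, 35, 121), (256, -35, 37, 121), (258, -36, 37, 115), (260, -36, 38, 108), (262, -9, 32, 63), (264, -12, 33, 59), (266, -10, 33, 50), (268, -10, 33, 42), (270, -3, 32, 25), (272, -3, 33, 17)]
298 [(252, -26, 37, 122), (254, -30, 39, 122), (256, -33, 40, 120), (258, -34, 41, 115), (260, -36, 42, 111), (262, -37, 43, 106), (264, -11, 37, 60), (266, -463, 148, 733), (268, -10, 38, 45), (270, 13, 33, 1), (272, 9, 34, 0)]
300 [(252, -24, 41, 122), (254, -28, 42, 122), (256, -33, 44, 122), (258, -36, 45, 119), (260, -36, 46, 113), (262, -36, 46, 107), (264, -10, 41, 63), (266, -12, 42, 57), (268, -9, 42, 46), (270, 17, 36, -1), (272, 10, 38, 0)]
```

Fingertips measure about z=0.035, an offset of about +28 mm. I'll go down another 5 mm and close.

send_rows([
  [[0, 0, 0.1], [0, 0, 0]],
  [[0, 0, 0.1], [0, 0, 0]],
  [[0, 0, 0], [0, 0, 0]],
  [[0, 0, 0], [0, 0, 0]],
  [[0, 0, 0], [0, 0, 0]],
  [[0, 0, 0], [0, 0, 0]],
  [[0, 0, 0], [0, 0, 0]],
  [[0, 0, 0], [0, 0, 0]],
  [[0, 0, 0], [0, 0, 0]],
  [[0, 0, 0], [0, 0, 0]],
], gripper=-0.9, force=15)

```text
time: 9.1
tool_pos: [0.4342, -0.1466, 0.0021]
tool_rot: [-3.142, -0.0, 0.236]
contact_force: [0.0, 0.3, 0.8]
opening: 0.0136
grip_force: 15.0
```

send_rows([
  [[0, 0, -0.4], [0, 0, 0]],
  [[0, 0, -0.8], [0, 0, 0]],
  [[0, 0, -0.95], [0, 0, 0]],
  [[0, 0, -0.95], [0, 0, 0]],
  [[0, 0, -0.95], [0, 0, 0]],
  [[0, 0, -0.95], [0, 0, 0]],
  [[0, 0, -0.95], [0, 0, 0]],
  [[0, 0, -0.95], [0, 0, 0]],
  [[0, 0, -0.7], [0, 0, 0]],
  [[0, 0, 0], [0, 0, 0]],
])

```text
time: 10.35
tool_pos: [0.4347, -0.147, 0.1936]
tool_rot: [3.139, -0.002, 0.236]
contact_force: [0.7, 0.3, -2.1]
opening: 0.0138
grip_force: 15.0
```

Run:
```python
from plan import *
s=robot.observe(); print(s["tool_pos"],s["opening"],s["contact_force"],s["grip_force"])
im,d=read_camera("scene"); C=cloud("scene",d)
# lid edge height while held: grey disc near the tool
q=C-s["tool_pos"]; m=(np.hypot(q[...,0],q[...,1])<.036)&(C[...,2]>.05)&(C[...,2]<.235); print("lid/tip z",[(round(x,3),int(y)) for y,x in zip(*np.histogram(C[m][:,2],np.arange(.15,.24,.005))) if y])
plan([([.47,0.02,.195],14,7),([.531,.1665,.190],20,9)])
```

```text
[ 0.43472978 -0.14699216  0.19357093] 0.01375580073874683 [ 0.65153418  0.25380955 -2.12010349] 14.993176907300949
lid/tip z [(np.float64(0.19), 24), (np.float64(0.195), 59), (np.float64(0.2), 63), (np.float64(0.205), 63), (np.float64(0.21), 66), (np.float64(0.215), 315), (np.float64(0.22), 32), (np.float64(0.225), 38), (np.float64(0.23), 46)]
[[0.42, -0.88, -0.01], [0, 0, np.float64(-0.001)]],[[0.42, -0.88, -0.02], [0, 0, np.float64(-0.001)]],[[0.43, -0.88, -0.01], [0, 0, np.float64(-0.001)]],[[0.43, -0.87, -0.02], [0, 0, np.float64(-0.001)]],[[0.43, -0.87, -0.01], [0, 0, np.float64(-0.0)]],[[0.42, -0.88, -0.02], [0, 0, np.float64(-0.001)]],[[0.43, -0.87, -0.01], [0, 0, np.float64(-0.0)]],
[[0.42, -0.57, 0.02], [0, 0, np.float64(-0.007)]],[[0.43, -0.56, 0.02], [0, 0, np.float64(-0.007)]],[[0.43, -0.56, 0.02], [0, 0, np.float64(-0.008)]],[[0.44, -0.55, 0.02], [0, 0, np.float64(-0.007)]],[[0.45, -0.55, 0.02], [0, 0, np.float64(-0.008)]],[[0.45, -0.54, 0.02], [0, 0, np.float64(-0.007)]],[[0.46, -0.54, 0.03], [0, 0, np.float64(-0.008)]],[[0.46, -0.53, 0.02], [0, 0, np.float64(-0.007)]],[[0.47, -0.52, 0.03], [0, 0, np.float64(-0.008)]],
end [0.5309 0.1665 0.19  ] 20.01
```

Lid held: its top is at z≈0.2175 and its edge at about 0.1915, which fits. Carrying it over the neck.

send_rows([
  [[0.3, -0.5, 0], [0, 0, 0]],
  [[0.42, -0.88, 0], [0, 0, 0]],
  [[0.43, -0.88, 0], [0, 0, -0.001]],
  [[0.43, -0.87, 0], [0, 0, -0.001]],
  [[0.43, -0.87, 0], [0, 0, -0.001]],
  [[0.42, -0.88, 0], [0, 0, -0.001]],
  [[0.43, -0.87, 0], [0, 0, 0]],
  [[0.42, -0.57, 0], [0, 0, -0.007]],
  [[0.43, -0.56, 0], [0, 0, -0.007]],
  [[0.43, -0.56, 0], [0, 0, -0.008]],
])

```text
time: 11.65
tool_pos: [0.4905, 0.0597, 0.1919]
tool_rot: [-3.141, 0.0, 0.278]
contact_force: [0.4, -0.6, -1.8]
opening: 0.0141
grip_force: 15.0
```

Run:
```python
from plan import *
print(robot.observe()["opening"]); plan([([.531,.1665,.190],20,7)])
```

```text
0.014072551372092502
[[0.39, -0.52, 0.01], [0, 0, np.float64(-0.006)]],[[0.39, -0.52, 0.01], [0, 0, np.float64(-0.007)]],[[0.4, -0.52, 0.01], [0, 0, np.float64(-0.006)]],[[0.41, -0.51, 0.01], [0, 0, np.float64(-0.007)]],[[0.41, -0.51, 0.01], [0, 0, np.float64(-0.006)]],[[0.42, -0.5, 0.01], [0, 0, np.float64(-0.007)]],[[0.42, -0.5, 0.02], [0, 0, np.float64(-0.006)]],
end [0.531  0.1666 0.1899] 19.96
```

send_rows([
  [[0.39, -0.52, 0], [0, 0, -0.006]],
  [[0.39, -0.52, 0], [0, 0, -0.007]],
  [[0.4, -0.52, 0], [0, 0, -0.006]],
  [[0.41, -0.51, 0], [0, 0, -0.007]],
  [[0.41, -0.51, 0], [0, 0, -0.006]],
  [[0.42, -0.5, 0], [0, 0, -0.007]],
  [[0.3, -0.37, 0], [0, 0, -0.006]],
  [[0, 0, 0], [0, 0, 0]],
  [[0, 0, 0], [0, 0, 0]],
  [[0, 0, 0], [0, 0, 0]],
])

```text
time: 12.9
tool_pos: [0.5288, 0.1611, 0.1922]
tool_rot: [3.141, -0.0, 0.347]
contact_force: [0.3, 1.2, -1.0]
opening: 0.0136
grip_force: 15.0
```

Run:
```python
from h import *
s=robot.observe(); p=s["tool_pos"]; print(p,np.degrees(s["tool_rot"]),s["contact_force"])
im,d=read_camera("scene"); C=cloud("scene",d); K,R,t=cal("scene"); o=-R.T@t
z0=np.load("scene0.npz"); C0=cloud("scene",z0["d"])
# circle fits (visible points) : lid skirt r=32.5 now; neck/threads before
from scipy.optimize import least_squares
def fit(P,r): 
    return least_squares(lambda c:np.hypot(P[:,0]-c[0],P[:,1]-c[1])-r,P[:,:2].mean(0)+[.02,.02],loss="soft_l1",f_scale=.001)
near=lambda C:np.hypot(C[...,0]-.529,C[...,1]-.166)<.045
P=C[near(C)&(C[...,2]>p[2]+.002)&(C[...,2]<p[2]+.020)]; f=fit(P,.0325); print("lid skirt",len(P),f.x,f.cost)
P=C[near(C)&(C[...,2]>p[2]+.020)&(C[...,2]<p[2]+.027)]; m=cv2.minAreaRect((P[:,:2]*1000).astype(np.float32)); print("lid top",len(P),m)
P=C0[near(C0)&(C0[...,2]>.128)&(C0[...,2]<.140)]; f=fit(P,.022); print("neck",len(P),f.x,f.cost)
P=C0[near(C0)&(C0[...,2]>.156)&(C0[...,2]<.165)]
for n in("scene","top"):
    Cn=cloud(n,np.load(n+"0.npz")["d"]); P=Cn[near(Cn)&(Cn[...,2]>.1575)&(Cn[...,2]<.165)]; c,r=cv2.minEnclosingCircle((P[:,:2]*1000).astype(np.float32)); print(n,"seal",len(P),c,r,np.median(P[:,2]),cv2.minAreaRect((P[:,:2]*1000).astype(np.float32)))
cv2.imwrite("pics/n.png",cv2.resize(im[110:210,160:260],(600,600),interpolation=cv2.INTER_CUBIC))
```

```text
[0.52880116 0.16110254 0.19220289] [ 1.79994394e+02 -3.59986260e-04  1.98869798e+01] [ 0.28039273  1.2254319  -1.0195694 ]
lid skirt 179 [0.52940563 0.15928778] 6.565906428850725e-05
lid top 203 ((523.8749389648438, 152.8355712890625), (50.12626647949219, 63.95583724975586), 47.14928436279297)
neck 56 [0.53283302 0.16662116] 3.778366129207804e-05
scene seal 90 (531.620361328125, 166.54461669921875) 16.594457626342773 0.16063354371813993 ((530.9215087890625, 165.11190795898438), (29.303850173950195, 29.639846801757812), 42.2845573425293)
top seal 179 (530.4580688476562, 165.87815856933594) 18.588838577270508 0.16051124185343058 ((531.1237182617188, 166.5111846923828), (35.27841567993164, 31.28971290588379), 52.07855987548828)
```

View pics/n.png

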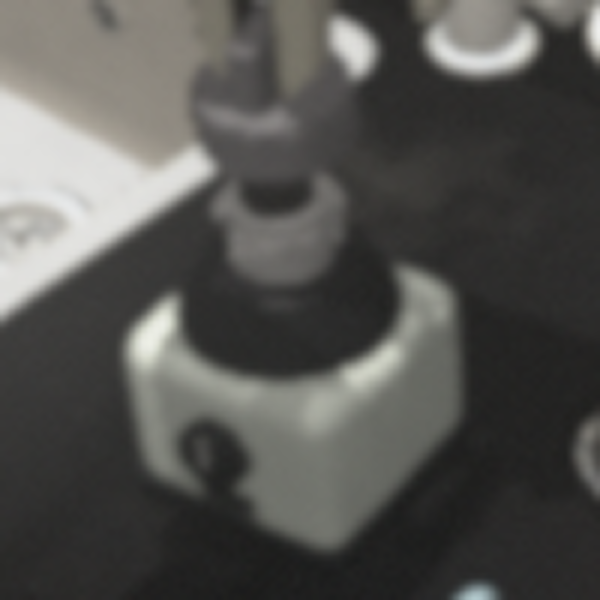

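The lid hangs level above the neck, slightly left of it and toward the camera. The neck centre from both views is about (0.531,0.1665). I'll correct by (+2.5,+6.3) mm and lower to just above rest.

send_rows([
  [[0.09, -0.1, 0], [0, 0, 0]],
  [[0.09, -0.1, 0], [0, 0, 0]],
  [[0, 0, 0], [0, 0, 0]],
  [[0, 0, 0.2], [0, 0, 0]],
  [[0, 0, 0.2], [0, 0, 0]],
  [[0, 0, 0.2], [0, 0, 0]],
  [[0, 0, 0.2], [0, 0, 0]],
  [[0, 0, 0.2], [0, 0, 0]],
  [[0, 0, 0.2], [0, 0, 0]],
  [[0, 0, 0.1], [0, 0, 0]],
])

```text
time: 14.2
tool_pos: [0.5313, 0.1678, 0.1592]
tool_rot: [-3.141, 0.0, 0.348]
contact_force: [-0.3, 0.8, -1.8]
opening: 0.0143
grip_force: 15.0
```

send_rows([
  [[0, 0, 0], [0, 0, 0]],
  [[0, 0, 0], [0, 0, 0]],
  [[0, 0, 0.02], [0, 0, 0]],
  [[0, 0, 0.02], [0, 0, 0]],
  [[0, 0, 0.02], [0, 0, 0]],
  [[0, 0, 0.02], [0, 0, 0]],
  [[0, 0, 0], [0, 0, 0]],
  [[0, 0, 0], [0, 0, 0]],
  [[0, 0, 0], [0, 0, 0]],
  [[0, 0, 0], [0, 0, 0]],
])

```text
time: 15.45
tool_pos: [0.5314, 0.1678, 0.1577]
tool_rot: [-3.142, -0.0, 0.348]
contact_force: [0.1, 0.8, -0.8]
opening: 0.014
grip_force: 15.0
```

send_rows([
  [[0, 0, 0.03], [0, 0, 0]],
  [[0, 0, 0.03], [0, 0, 0]],
  [[0, 0, 0.03], [0, 0, 0]],
  [[0, 0, 0.03], [0, 0, 0]],
  [[0, 0, 0.03], [0, 0, 0]],
  [[0, 0, 0.01], [0, 0, 0]],
  [[0, 0, 0], [0, 0, 0]],
  [[0, 0, 0], [0, 0, 0]],
  [[0, 0, 0], [0, 0, 0]],
  [[0, 0, 0], [0, 0, 0]],
])

```text
time: 16.7
tool_pos: [0.5314, 0.1678, 0.1536]
tool_rot: [-3.142, -0.0, 0.348]
contact_force: [0.7, 0.6, -1.5]
opening: 0.0139
grip_force: 15.0
```

send_rows([
  [[0, 0, 0.02], [0, 0, 0]],
  [[0, 0, 0.02], [0, 0, 0]],
  [[0, 0, 0.02], [0, 0, 0]],
  [[0, 0, 0.02], [0, 0, 0]],
  [[0, 0, 0], [0, 0, 0]],
  [[0, 0, 0], [0, 0, 0]],
  [[0, 0, 0], [0, 0, 0]],
  [[0, 0, 0], [0, 0, 0]],
  [[0, 0, 0], [0, 0, 0]],
  [[0, 0, 0], [0, 0, 0]],
])

```text
time: 17.95
tool_pos: [0.5314, 0.1678, 0.1516]
tool_rot: [-3.142, -0.0, 0.348]
contact_force: [0.1, -0.7, -1.4]
opening: 0.0142
grip_force: 15.0
```

send_rows([
  [[0, 0, 0.02], [0, 0, 0]],
  [[0, 0, 0.02], [0, 0, 0]],
  [[0, 0, 0.02], [0, 0, 0]],
  [[0, 0, 0], [0, 0, 0]],
  [[0, 0, 0], [0, 0, 0]],
  [[0, 0, 0], [0, 0, 0]],
  [[0, 0, 0], [0, 0, 0]],
  [[0, 0, 0], [0, 0, 0]],
  [[0, 0, 0], [0, 0, 0]],
  [[0, 0, 0], [0, 0, 0]],
])

```text
time: 19.2
tool_pos: [0.5314, 0.1678, 0.1501]
tool_rot: [-3.142, -0.0, 0.348]
contact_force: [-0.1, -0.3, -2.1]
opening: 0.014
grip_force: 15.0
```

send_rows([
  [[0, 0, 0], [0, 0, 0]],
  [[0, 0, 0], [0, 0, 0]],
  [[0, 0, 0], [0, 0, 0]],
  [[0, 0, 0], [0, 0, 0]],
  [[0, 0, 0], [0, 0, 0]],
  [[0, 0, 0], [0, 0, 0]],
  [[0, 0, 0], [0, 0, 0]],
  [[0, 0, 0], [0, 0, 0]],
  [[0, 0, 0], [0, 0, 0]],
  [[0, 0, 0], [0, 0, 0]],
], gripper=-0.63)

```text
time: 20.45
tool_pos: [0.5314, 0.1678, 0.1501]
tool_rot: [-3.142, -0.0, 0.348]
contact_force: [-0.4, 0.0, 0.3]
opening: 0.0171
grip_force: 0.0
```

```bash
cat > lid.py <<'E'
from h import *
from scipy.optimize import least_squares
def lid():
    s=robot.observe(); p=s["tool_pos"]; print("t",s["time"],p.round(4),"yaw",np.degrees(s["tool_rot"][2]).round(1),"open",s["opening"].round(4),"F",s["contact_force"].round(1),"M",s["torque"].round(2))
    im,d=read_camera("scene"); C=cloud("scene",d); near=np.hypot(C[...,0]-.531,C[...,1]-.166)<.036
    h=C[near&(C[...,2]>.155)&(C[...,2]<.18)&(C[...,0]+C[...,1]<.69)]
    H,e=np.histogram(h[:,2],np.arange(.155,.18,.001)); i=H.argmax(); T=h[abs(h[:,2]-e[i]-.0005)<.003]
    n=np.linalg.svd(T-T.mean(0))[2][2]; print("flat top z",np.median(T[:,2]).round(4),len(T),"tilt deg",np.degrees(np.arccos(abs(n[2]))).round(1))
    q=C[near&(C[...,2]>e[i]-.018)&(C[...,2]<e[i]-.004)]
    f=least_squares(lambda c:np.hypot(q[:,0]-c[0],q[:,1]-c[1])-.0325,[.531,.166],loss="soft_l1",f_scale=.001); print("skirt ctr",f.x.round(4),len(q))
    return im
E
python3 -c "from lid import *; lid()"
```

```text
Traceback (most recent call last):
  File "lid.py", line 4, in lid
    s=robot.observe(); p=s["tool_pos"]; print("t",s["time"],p.round(4),"yaw",np.degrees(s["tool_rot"][2]).round(1),"open",s["opening"].round(4),"F",s["contact_force"].round(1),"M",s["torque"].round(2))
                                                                                                                          ^^^^^^^^^^^^^^^^^^
AttributeError: 'float' object has no attribute 'round'
```

```bash
sed -i 's/s\["opening"\].round(4)/round(s["opening"],4)/' lid.py; python3 -c "from lid import *; lid()"
```

```text
t 20.45 [0.5314 0.1678 0.1501] yaw 19.9 open 0.0171 F [-0.4  0.   0.3] M [-0.05  0.2   0.02]
flat top z 0.1742 124 tilt deg 1.5
skirt ctr [0.5324 0.166 ] 129
```

Lid at rest on the thread tops, level (edge z≈0.148). Now I turn it anticlockwise with a loose grip so it can drop by its own weight.

send_rows([
  [[0, 0, 0], [0, 0, -0.03]],
  [[0, 0, 0], [0, 0, -0.03]],
  [[0, 0, 0], [0, 0, -0.03]],
  [[0, 0, 0], [0, 0, -0.03]],
  [[0, 0, 0], [0, 0, -0.03]],
  [[0, 0, 0], [0, 0, -0.03]],
  [[0, 0, 0], [0, 0, -0.03]],
  [[0, 0, 0], [0, 0, -0.03]],
  [[0, 0, 0], [0, 0, -0.03]],
  [[0, 0, 0], [0, 0, 0]],
])

```text
time: 21.75
tool_pos: [0.5314, 0.1679, 0.1501]
tool_rot: [-3.141, -0.0, 0.771]
contact_force: [-0.1, 0.5, 0.5]
opening: 0.0172
grip_force: 0.4
```

```bash
python3 -c "from lid import *; lid()"
```

```text
t 21.75 [0.5314 0.1679 0.1501] yaw 44.2 open 0.0172 F [-0.1  0.5  0.5] M [ 0.02  0.06 -0.05]
flat top z 0.1641 139 tilt deg 2.6
skirt ctr [0.5301 0.165 ] 114
```

Dropped: the flat top is now at 0.164 (lid_center about 11 mm above the rim). I'll lower the fingers 9 mm around the bar and start clockwise.

send_rows([
  [[0, 0, 0.06], [0, 0, 0]],
  [[0, 0, 0.06], [0, 0, 0]],
  [[0, 0, 0.06], [0, 0, 0]],
  [[0, 0, 0.06], [0, 0, 0]],
  [[0, 0, 0.06], [0, 0, 0]],
  [[0, 0, 0.06], [0, 0, 0]],
  [[0, 0, 0], [0, 0, 0.04]],
  [[0, 0, 0], [0, 0, 0.04]],
  [[0, 0, 0], [0, 0, 0.04]],
  [[0, 0, 0], [0, 0, 0]],
])

```text
time: 23.05
tool_pos: [0.5314, 0.1677, 0.1409]
tool_rot: [3.141, 0.0, 0.584]
contact_force: [-0.7, -0.5, -0.7]
opening: 0.0173
grip_force: 0.0
```

send_rows([
  [[0, 0, 0], [0, 0, 0.05]],
  [[0, 0, 0], [0, 0, 0.05]],
  [[0, 0, 0], [0, 0, 0.05]],
  [[0, 0, 0], [0, 0, 0.05]],
  [[0, 0, 0], [0, 0, 0.05]],
  [[0, 0, 0], [0, 0, 0.05]],
  [[0, 0, 0], [0, 0, 0.05]],
  [[0, 0, 0], [0, 0, 0.05]],
  [[0, 0, 0], [0, 0, 0.05]],
  [[0, 0, 0], [0, 0, 0]],
])

```text
time: 24.3
tool_pos: [0.5316, 0.1684, 0.1405]
tool_rot: [-3.141, 0.0, -0.121]
contact_force: [2.6, 3.9, -4.9]
opening: 0.0174
grip_force: 4.4
```

```bash
python3 -c "from lid import *; lid()"
```

```text
t 24.3 [0.5316 0.1684 0.1405] yaw -7.0 open 0.0174 F [ 2.6  3.9 -4.9] M [ 0.66 -0.21  0.12]
flat top z 0.163 144 tilt deg 3.6
skirt ctr [0.5302 0.1676] 105
```

send_rows([
  [[0, 0, 0.01], [0, 0, 0.03]],
  [[0, 0, 0.01], [0, 0, 0.03]],
  [[0, 0, 0.01], [0, 0, 0.03]],
  [[0, 0, 0.01], [0, 0, 0.03]],
  [[0, 0, 0.01], [0, 0, 0.03]],
  [[0, 0, 0.01], [0, 0, 0.03]],
  [[0, 0, 0.01], [0, 0, 0.03]],
  [[0, 0, 0.01], [0, 0, 0.03]],
  [[0, 0, 0], [0, 0, 0]],
  [[0, 0, 0], [0, 0, 0]],
])

```text
time: 25.6
tool_pos: [0.5318, 0.1678, 0.1393]
tool_rot: [-3.141, -0.001, -0.499]
contact_force: [1.7, 2.5, -2.6]
opening: 0.0165
grip_force: 3.8
```

```bash
python3 -c "from lid import *; lid()"
```

```text
t 25.6 [0.5318 0.1678 0.1393] yaw -28.6 open 0.0165 F [ 1.7  2.5 -2.6] M [ 0.41 -0.22  0.1 ]
flat top z 0.1626 137 tilt deg 2.1
skirt ctr [0.5305 0.1673] 126
```

send_rows([
  [[0, 0, 0.01], [0, 0, 0.02]],
  [[0, 0, 0.01], [0, 0, 0.02]],
  [[0, 0, 0.01], [0, 0, 0.02]],
  [[0, 0, 0.01], [0, 0, 0.02]],
  [[0, 0, 0], [0, 0, 0.02]],
  [[0, 0, 0], [0, 0, 0.02]],
  [[0, 0, 0], [0, 0, 0.02]],
  [[0, 0, 0], [0, 0, 0.02]],
  [[0, 0, 0], [0, 0, 0]],
  [[0, 0, 0], [0, 0, 0]],
])

```text
time: 26.9
tool_pos: [0.5314, 0.1677, 0.138]
tool_rot: [3.142, -0.0, -0.752]
contact_force: [3.1, 0.4, -0.7]
opening: 0.0172
grip_force: 3.3
```

```bash
python3 -c "from lid import *; im=lid(); cv2.imwrite('pics/s.png',cv2.resize(im[110:210,160:260],(600,600),interpolation=cv2.INTER_CUBIC))"
```

```text
t 26.9 [0.5314 0.1677 0.138 ] yaw -43.1 open 0.0172 F [ 3.1  0.4 -0.7] M [ 0.07 -0.42  0.09]
flat top z 0.1614 142 tilt deg 0.3
skirt ctr [0.5303 0.1674] 118
```

send_rows([
  [[0, 0, 0], [0, 0, 0.02]],
  [[0, 0, 0], [0, 0, 0.02]],
  [[0, 0, 0], [0, 0, 0.02]],
  [[0, 0, 0], [0, 0, 0.02]],
  [[0, 0, 0], [0, 0, 0]],
  [[0, 0, 0], [0, 0, 0]],
  [[0, 0, 0], [0, 0, 0]],
  [[0, 0, 0], [0, 0, 0]],
  [[0, 0, 0], [0, 0, 0]],
  [[0, 0, 0], [0, 0, 0]],
])

```text
time: 28.2
tool_pos: [0.5314, 0.1677, 0.1379]
tool_rot: [3.141, 0.0, -0.877]
contact_force: [4.2, -0.5, -2.8]
opening: 0.0168
grip_force: 5.0
```

```bash
python3 -c "from lid import *; lid()"
```

```text
t 28.2 [0.5314 0.1677 0.1379] yaw -50.3 open 0.0168 F [ 4.2 -0.5 -2.8] M [-0.08 -0.61  0.16]
flat top z 0.1615 144 tilt deg 2.1
skirt ctr [0.5303 0.1677] 122
```

send_rows([
  [[0, 0, 0], [0, 0, 0.02]],
  [[0, 0, 0], [0, 0, 0.02]],
  [[0, 0, 0], [0, 0, 0]],
  [[0, 0, 0], [0, 0, 0]],
  [[0, 0, 0], [0, 0, 0]],
  [[0, 0, 0], [0, 0, 0]],
  [[0, 0, 0], [0, 0, 0]],
  [[0, 0, 0], [0, 0, 0]],
  [[0, 0, 0], [0, 0, 0]],
  [[0, 0, 0], [0, 0, 0]],
])

```text
time: 29.5
tool_pos: [0.5313, 0.1677, 0.1379]
tool_rot: [3.141, 0.0, -0.94]
contact_force: [4.4, -0.0, -2.8]
opening: 0.0171
grip_force: 5.6
```

```bash
python3 -c "from lid import *; lid()"
```

```text
t 29.5 [0.5313 0.1677 0.1379] yaw -53.9 open 0.0171 F [ 4.4 -0.  -2.8] M [-0.14 -0.59  0.13]
flat top z 0.1613 146 tilt deg 3.0
skirt ctr [0.5306 0.1677] 108
```

send_rows([
  [[0, 0, 0], [0, 0, 0.01]],
  [[0, 0, 0], [0, 0, 0.01]],
  [[0, 0, 0], [0, 0, 0.01]],
  [[0, 0, 0], [0, 0, 0]],
  [[0, 0, 0], [0, 0, 0]],
  [[0, 0, 0], [0, 0, 0]],
  [[0, 0, 0], [0, 0, 0]],
  [[0, 0, 0], [0, 0, 0]],
  [[0, 0, 0], [0, 0, 0]],
  [[0, 0, 0], [0, 0, 0]],
])

```text
time: 30.8
tool_pos: [0.5313, 0.1677, 0.1379]
tool_rot: [3.141, 0.0, -0.987]
contact_force: [5.0, -1.2, -4.8]
opening: 0.0173
grip_force: 6.4
```

Home. Now I open and withdraw straight up.

send_rows([
  [[0, 0, 0], [0, 0, 0]],
  [[0, 0, 0], [0, 0, 0]],
  [[0, 0, 0], [0, 0, 0]],
  [[0, 0, 0], [0, 0, 0]],
  [[0, 0, 0], [0, 0, 0]],
  [[0, 0, 0], [0, 0, 0]],
  [[0, 0, -0.1], [0, 0, 0]],
  [[0, 0, -0.3], [0, 0, 0]],
  [[0, 0, -0.6], [0, 0, 0]],
  [[0, 0, -0.6], [0, 0, 0]],
], gripper=-0.1)

```text
time: 32.05
tool_pos: [0.5317, 0.1679, 0.1797]
tool_rot: [-3.141, -0.0, -0.987]
contact_force: [-0.6, 0.1, -0.8]
opening: 0.0417
grip_force: 0.0
```

send_rows([
  [[0, 0, -0.6], [0, 0, 0]],
  [[0, 0, -0.6], [0, 0, 0]],
  [[0, 0, -0.6], [0, 0, 0]],
  [[0, 0, -0.6], [0, 0, 0]],
  [[0, 0, -0.3], [0, 0, 0]],
  [[0, 0, 0], [0, 0, 0]],
  [[0, 0, 0], [0, 0, 0]],
  [[0, 0, 0], [0, 0, 0]],
  [[0, 0, 0], [0, 0, 0]],
  [[0, 0, 0], [0, 0, 0]],
])

```text
time: 33.3
tool_pos: [0.5314, 0.1678, 0.2454]
tool_rot: [3.141, 0.0, -0.987]
contact_force: [0.3, -0.8, -0.9]
opening: 0.0412
grip_force: 0.0
```

```bash
python3 -c "from lid import *; im=lid(); cv2.imwrite('pics/f.png',cv2.resize(im[100:280,140:380],(800,600),interpolation=cv2.INTER_CUBIC))"
```

```text
t 33.3 [0.5314 0.1678 0.2454] yaw -56.6 open 0.0412 F [ 0.3 -0.8 -0.9] M [0.03 0.16 0.03]
flat top z 0.1616 155 tilt deg 2.2
skirt ctr [0.5307 0.1681] 123
```

View pics/f.png

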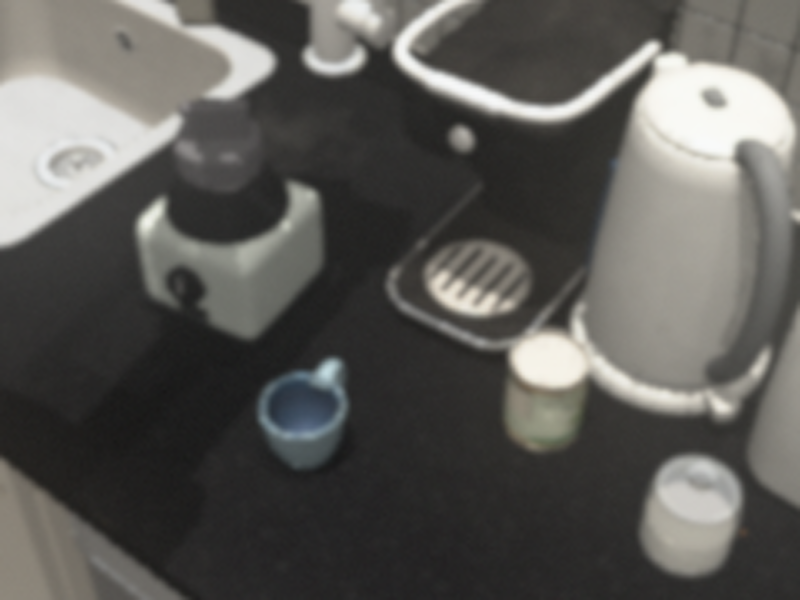

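The lid sits level and home on the neck at about (215,150), with its flat top at z≈0.1616 (lid_center about 8.6 mm above the rim). The cup, tin and jar are undisturbed.

```bash
python3 -c "from cell import robot; print(robot.hand_in())"
```

```text
the job is handed in; nothing more can be done
None
```

I screwed the lid home on the grinder neck, let go and handed the job in at about 33 s; the last depth reading put lid_center about 8.6 mm above the rim (limit 9.5 mm), the cup, tin and jar were not touched, and no verdict came back.

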